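# Check the packing scale with the 500 g weight

## Robot

A 6-joint arm with a two-finger parallel gripper is mounted at the origin on the work surface; the furniture and walls round the work are solid. World frame = base frame: x ahead of the robot, y to its left, z up, the work surface at z = 0. Lengths are in m, angles in rad, forces in N, time in s.
With the tool pointing down it reaches from about 0.35 to 0.85 m from the base axis. Payload 8.1 kg.
Tool frame: the origin (TCP) lies on the centre line of the jaws, within the pads' length; the fingertips stand 22 mm ahead of it and the grasp point (between the pads) lies 3 mm ahead of it; z points along the fingers, y is the line along which they close (so a half turn about z gives the same grasp; the last joint's range is limited). The gripper opens to 93 mm and grips with 3 to 60 N. Pads are 15 mm wide; open, the fingers measure 128 mm over their backs; the gripper's body (75 mm by 188 mm) begins 65 mm behind the grasp point.
Start: joints at [1.061, 0.13, 1.488, -0, 1.523, -0.085], TCP at [0.247, 0.547, 0.241] pointing down, gripper open.
Joint ranges: [-2.96, 2.96], [-0.89, 2.26], [0.02, 2.5], [-1.34, 4.48], [0, 2.73], [-2.66, 2.66]. Speed limits (rad/s): [2.39, 2.39, 2.79, 3.14, 3.14, 3.14].

## Interface

Orientations are given as a rotation vector (axis times angle).
In Python, from plant import robot, optics, read_state gives the robot as it stands (robot), with the cameras (optics) and the readings as plain functions.
- The arm moves only by the tool advance, called after "Request:" as a command line: name --argument value ..., lists and objects as JSON in quotes. Schema: {"type":"object","properties":{"rows":{"type":"array","items":{"type":"object","properties":{"finger_gap":{"type":"number"},"d":{"type":"array","items":{"type":"number"},"minItems":3,"maxItems":3},"spin":{"type":"number"}},"additionalProperties":false,"required":["finger_gap"]},"minItems":1,"maxItems":20},"grip_force":{"type":"number"},"only":{"type":"string"},"quiet":{"type":"boolean"},"lines":{"type":"string"}},"required":["rows"],"additionalProperties":false}. rows is a list of rows, 1 to 20 of them, each an object with the fields finger_gap (the finger opening in m), d (a list: dx, dy, dz in shares of the most that a row can go, 1 being 50 mm), spin (a turn about the tool's z in a scale on which 1.0 is 4 rad); a field left out counts as zero (the opening has to be given); each row shifts and turns the commanded pose from where the row before left it, along the tool's axes as they then stand; what a row does not reach is not made up. A row lasts 1/10 s, in which the tool goes at most 0.05 m and 0.15 rad, less where a joint would pass 70% of its speed; a pose out of reach is approached as far as the arm can. The fingers move at their own pace and stop on an object; grip_force is the grip in N (left out, the last holds). Time passes only in rows, so rows that do not move let the fingers close. The tool returns the time, the measured TCP pose, the force, the opening and the grip force at its end. only (a regular expression) keeps the lines of the reply that match it, lines (a string "A,B") keeps lines A to B, and quiet returns only ok. Shift and turn numbers lie between -1 and 1, and a call with a number outside is refused. Input that does not fit is refused with a message, and nothing moves.
- read_state(): the state, without advancing time (a new reading comes with each control period).
- optics.read_camera(name): name is "side" or "top" or "wrist"; returns a dict with "image" (384x512x3 uint8, red, green, blue), "fx", "fy", "cx", "cy" (pixels), "R" (3x3) and "t" (3): a world point X has camera coordinates R X + t. Camera axes: x right, y down, z forward; pixel columns grow to the right and rows downward; lengths in m; the calibration is good to about 2 mm. The wrist camera is an equidistant fisheye: a pixel r from the principal point sees the ray r / f radians off the axis. A picture is of the moment at which its call begins. There is no depth.
- robot.close_job(): hands the job in; it is judged then, once.
The state is a dict: "t": time; "q": joint angles; "dq": joint speeds; "joint_torque": joint torques, N m; "tool_pos": TCP position; "orientation": TCP orientation; "force": force on the tool from outside, world axes, zero at the start; "wrist_torque": the same for the moment, N m; "opening": finger opening in m; "gripper_force": force on a finger pad.
Only numpy, scipy, OpenCV 4.12 (cv2) and the standard library are available. Lean on these libraries where they do the work, as an engineer would, in place of code of your own. Each camera call takes 0.05 s, during which the arm holds its last target. There are 200 camera calls.

## Task

Do the daily check of the packing scale: press the blue zero key fully down and let it go while the pan is still empty, then lift the largest weight (500 g) straight up out of its close-fitting pocket by its knob and set it down gently and upright inside the ring at the middle of the scale pan, and let go of it. Do not bang or lean on the pan, and leave the two smaller weights in their pockets and everything else on the table where it is.

Things in the scene. Friction and masses are not known exactly. Their poses are not given: they have to be found in the camera images.
- scale: white bench scale, 200 (x) x 176 (y) mm, fixed to the table. Origin under its middle at table height; z up, its -x side is the low front console (top 38 mm above the table, with a display at +y and the zero key at -y), the rectangular stainless pan is over its +x part. The raised display reaches 49 mm above the table.
- zero_key_top (a point): centre of the top face of the round blue zero key (24 mm diameter) on the console; moves with the key. It lies 59 mm above the table, 9 mm above a fixed grey collar of 40 mm diameter; the key moves straight down.
- zero_key (a joint): travel of the zero key in m: 0 released, 0.005 fully down (needs 5 N); springs back when released. It counts as pressed beyond 0.0035
- pan_centre (a point): centre of the pan's flat top face (pan 128 x 168 x 5 mm, about 69 mm above the table), in the middle of a thin engraved ring of 88 mm diameter; moves with the pan. The pan's front edge is 36 mm behind the key's centre.
- pan (a joint): how far the pan has sunk under load, m: 0 empty; sprung, 2.5 N per mm, so the 500 g weight alone gives 0.002. The overload stop is at 0.010; more than 0.008 (20 N) counts as overloading it
- weight_block: beech weight block, 66 (x) x 160 (y) x 60 mm, fixed to the table, turned any way. Origin under its middle at table height, z up. Three round pockets open upward in a row along its y: 500 g at y = -43 mm, 200 g at +14 mm, 100 g at +54 mm, each 1.6 mm wider than its weight and as deep as the weight's plain body, so that only neck and knob stand above the top face. The 500 g pocket is 48 mm deep.
- weight_500: 500 g check weight, polished steel, loose: plain cylinder 38 mm diameter and 48 mm high, on it a neck of 14 mm diameter and 8 mm height, on it a round knob of 22 mm diameter and 12 mm height; 68 mm in all. Origin at the centre of its underside, z up along its axis. In its pocket only the neck and knob stand out, 20 mm above the block.
- weight_500_knob (a point): centre of the 500 g weight's knob, 62 mm above the weight's underside (14 mm above the block's top face while it is in its pocket)
- weight_200: 200 g check weight of the same form in the middle pocket: 28 mm diameter, 36 mm body, 6 mm neck, knob of 17 mm diameter and 9 mm height. Origin at the centre of its underside
- weight_100: 100 g check weight of the same form in the end pocket: 22 mm diameter, 29 mm body, 6 mm neck, knob of 14 mm diameter and 9 mm height. Origin at the centre of its underside
- block_lid: lift-off lid of the weight box, an open beech tray 72 x 166 x 30 mm lying open side up; origin under its centre
- open_tub: clear tub of mixed greens, 160 x 197 x 68 mm, no lid; origin under its centre
- label_reel: white label roll standing on its end, 58 mm diameter, 40 mm high; origin under its centre
- marker: green-capped marker pen lying flat, 135 mm long; origin under its centre
- tape: roll of brown packing tape lying flat, 96 mm diameter, 48 mm high; origin under its centre

How it is judged:
By the outcome, as a careful person would: the job done as asked, in the order asked, and still so for the second after the job is handed in, with the robot touching nothing.
It also fails if it takes over 54 s, if anything falls off the work surface, if the arm or the gripper's body presses on something with over 40 N, if the wrist force passes 120 N, or if a joint passes its speed limit or range.

## Working session

There is one attempt and no reset: what is moved stays moved. The work goes in short steps, Python scripts to look and compute and a tool call to move; the robot and the scene stay as the last step left them, time stands still between calls to the robot, and variables do not carry over. Pictures are saved under pics/ and viewed, at most 10 in all, crops included, and the job is handed in when it is done.

```bash
ls; mkdir -p pics
```

Run:
```python
from plant import robot, optics, read_state
import cv2,numpy as np
s=read_state();print(s['t'],s['tool_pos'],s['orientation'],s['opening'])
for n in("top","side","wrist"):
    c=optics.read_camera(n);cv2.imwrite(f"pics/{n}0.png",c["image"][:,:,::-1])
    np.savez(f"{n}0.npz",**c);print(n,c['fx'],c['cx'],c['cy'],np.round(-c['R'].T@c['t'],3),np.round(c['R'],2).tolist())
```

```text
pics
plant.py
0.0 [0.24697899 0.54624077 0.23960728] [-6.62048987e-01 -3.07049867e+00  2.73585152e-03] 0.0927221114576106
top 445.0915120770122 257.0667513109234 187.50859480558412 [0.275 0.007 1.396] [[0.02, -1.0, 0.02], [-0.99, -0.02, -0.13], [0.13, -0.02, -0.99]]
side 376.37742356892744 250.98012160562 186.083169697238 [ 0.232 -0.887  0.817] [[0.96, -0.26, -0.01], [-0.18, -0.6, -0.78], [0.2, 0.75, -0.63]]
wrist 297.3186396354542 253.1555157155643 193.85033013582373 [0.182 0.576 0.383] [[0.41, 0.91, -0.0], [0.88, -0.4, 0.26], [0.24, -0.11, -0.97]]
```

View pics/top0.png

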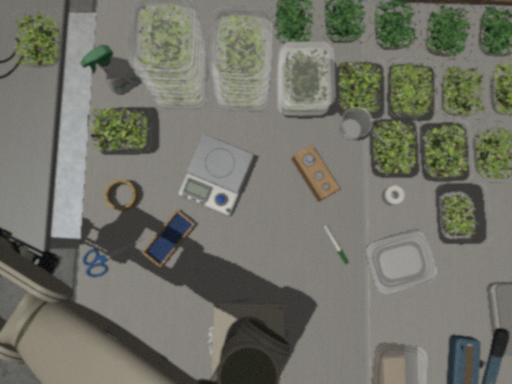

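View pics/side0.png

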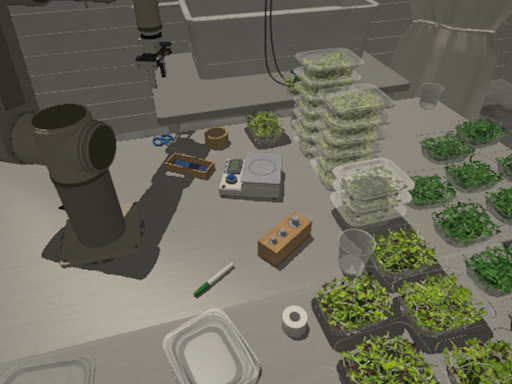

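The top view shows the scale near (218,172), with the key at (221,200) and the ring at (220,163), and the block near (316,172). The side view has the key at (232,179), the ring at (262,167) and the block at (285,238). I'll zoom in on both.

Run:
```python
import cv2,numpy as np
t=cv2.imread("pics/top0.png");s=cv2.imread("pics/side0.png")
def z(i,x,y,w=80,h=60):return cv2.resize(i[y:y+h,x:x+w],(400,300),interpolation=cv2.INTER_CUBIC)
cv2.imwrite("pics/z.png",np.vstack([np.hstack([z(t,178,135,),z(t,278,143)]),np.hstack([z(s,215,145),z(s,250,207)])]))
for n,i,b in(("top",t,(178,130,80,90)),("side",s,(215,145,80,60))):
    x,y,w,h=b;hsv=cv2.cvtColor(i[y:y+h,x:x+w],cv2.COLOR_BGR2HSV)
    m=cv2.inRange(hsv,(100,110,30),(130,255,255))
    k,l,st,c=cv2.connectedComponentsWithStats(m)
    for j in range(1,k):
        if st[j,4]>8:print(n,c[j]+[x,y],st[j])
```

```text
top [220.21052632 198.84210526] [39 66  7  7 38]
top [179.66666667 217.93333333] [ 0 86  6  4 15]
side [230.66666667 176.25925926] [13 29  6  6 27]
```

View pics/z.png

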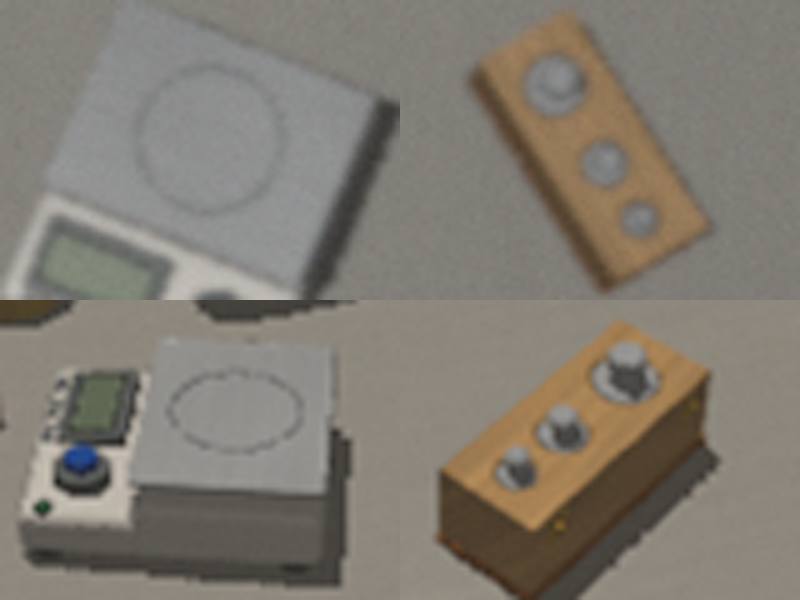

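The zooms show the ring, the key and the 500 g weight's knob clearly. The 500 g weight is at the far (+x) end of the block. Next I triangulate them.

Create h.py:
```python
import numpy as np,cv2
def ray(c,p):
    u=np.array([(p[0]-c['cx'])/c['fx'],(p[1]-c['cy'])/c['fy']])
    r=np.hypot(*u)
    d=np.array([*u,1.]) if not c.get('fish') else np.array([*(u/r*np.sin(r)),np.cos(r)])
    R=c['R'];return -R.T@c['t'],R.T@(d/np.linalg.norm(d))
def tri(a,b):
    (o1,d1),(o2,d2)=a,b
    k=np.linalg.lstsq(np.c_[d1,-d2],o2-o1,rcond=None)[0]
    p,q=o1+k[0]*d1,o2+k[1]*d2;return (p+q)/2,np.linalg.norm(p-q)
def plane(a,z):o,d=a;return o+d*(z-o[2])/d[2]
def load(n,f=False):return dict(np.load(n+"0.npz"),fish=f)
```

Run:
```python
from h import *
T,S=load("top"),load("side")
z=lambda x,y,ox,oy:((x+.5)/5-.5+ox,(y+.5)/5-.5+oy)
P={'key':((220.2,198.8),(230.9,176.0)),
'ring':(z(210,139,178,135),z(236,112,215,145)),
'knob':(z(166,75,278,143),z(228,57,250,207)),
'k200':(z(206,162,278,143),z(163,120,250,207)),
'k100':(z(240,216,278,143),z(118,160,250,207))}
for k,(a,b) in P.items():print(k,*[np.round(v,4) for v in tri(ray(T,a),ray(S,b))])
for h,c,pp,o in((.069,T,((120,5),(385,97),(300,290),(48,190)),(178,135)),(.060,T,((165,10),(310,226),(210,290),(75,75)),(278,143)),
 (.069,S,((160,42),(333,47),(325,191),(135,186)),(215,145)),(.06,S,((220,20),(308,75),(135,230),(42,168)),(250,207))):
    q=np.array([plane(ray(c,z(*p,*o)),h) for p in pp])[:,:2]
    e=np.roll(q,-1,0)-q;print(np.round(q,4).tolist(),q.mean(0).round(4),np.linalg.norm(e,axis=1).round(3),np.degrees(np.arctan2(e[:,1],e[:,0])).round(1))
```

```text
key [0.4193 0.0948 0.0544] 0.0012
ring [0.5285 0.0993 0.0661] 0.0022
knob [ 0.5461 -0.1761  0.0778] 0.0045
k200 [ 0.497  -0.2026  0.0666] 0.0009
k100 [ 0.4644 -0.2234  0.0657] 0.0011
[[0.6109, 0.1562], [0.5574, -0.0065], [0.4381, 0.0422], [0.4956, 0.1955]] [0.5255 0.0968] [0.171 0.129 0.164 0.122] [-108.2  157.8   69.4  -18.8]
[[0.5928, -0.1784], [0.4605, -0.2671], [0.4201, -0.2061], [0.5508, -0.1232]] [ 0.5061 -0.1937] [0.159 0.073 0.155 0.069] [-146.1  123.5   32.4  -52.7]
[[0.4984, 0.1911], [0.6137, 0.1505], [0.5563, -0.0024], [0.4413, 0.0365]] [0.5274 0.0939] [0.122 0.163 0.121 0.165] [ -19.4 -110.6  161.3   69.7]
[[0.5578, -0.1283], [0.5899, -0.1856], [0.4589, -0.2681], [0.4242, -0.2126]] [ 0.5077 -0.1986] [0.066 0.155 0.065 0.158] [ -60.7 -147.8  122.    32.3]
```

Add to h.py:
```python
from scipy.spatial.transform import Rotation as Ro
def to(s,p,ydir=None,tip=0):
    R=Ro.from_rotvec(s['orientation']).as_matrix()
    d=R.T@(np.array(p)-[0,0,-tip]-s['tool_pos'])
    print('tool yaw y',np.degrees(np.arctan2(R[1,1],R[0,1])).round(2),'z',R[:,2].round(4),'d',d.round(4))
    if ydir is not None:
        a=np.radians(ydir);v=R.T@[np.cos(a),np.sin(a),0];t=np.arctan2(-v[0],v[1]);t=(t+np.pi/2)%np.pi-np.pi/2
        print('turn',t.round(3))
```

Run:
```python
from h import *
from plant import robot, optics, read_state
s=read_state();to(s,[.419,.095,.12],70.5,.022)
```

```text
tool yaw y 65.66 z [-7.0e-04 -1.2e-03 -1.0e+00] d [-0.3427 -0.3402  0.0983]
turn -0.084
```

Careful with the scale: shifts go in shares of 50 mm and turns go in shares of 4 rad. That gives: -0.028 m is -0.56, 0.004 m is 0.08, -0.084 rad / 4 = -0.021.

Request:
advance --rows '[{"finger_gap": 0.0, "d": [-0.56, -0.56, 0.08]}, {"finger_gap": 0.0, "d": [-0.56, -0.56, 0.08]}, {"finger_gap": 0.0, "d": [-0.56, -0.56, 0.08]}, {"finger_gap": 0.0, "d": [-0.56, -0.56, 0.08]}, {"finger_gap": 0.0, "d": [-0.56, -0.56, 0.08]}, {"finger_gap": 0.0, "d": [-0.56, -0.56, 0.08]}, {"finger_gap": 0.0, "d": [-0.56, -0.56, 0.08]}, {"finger_gap": 0.0, "d": [-0.56, -0.56, 0.08]}, {"finger_gap": 0.0, "d": [-0.56, -0.56, 0.08]}, {"finger_gap": 0.0, "d": [-0.56, -0.56, 0.08]}, {"finger_gap": 0.0, "d": [-0.56, -0.56, 0]}, {"finger_gap": 0.0, "d": [-0.56, -0.56, 0]}, {"finger_gap": 0, "spin": -0.021}, {"finger_gap": 0}, {"finger_gap": 0}]' --grip_force 20

```text
t: 1.65
tool_pos: [0.4147, 0.1023, 0.2005]
orientation: [-0.536, -3.095, -0.0]
force: [-0.3, -0.3, -0.2]
opening: 0.0005
gripper_force: 0.0
```

Run:
```python
from h import *
from plant import robot, optics, read_state
s=read_state();to(s,[.419,.095,.12],70.5,.022)
c=optics.read_camera("wrist");np.savez("wrist0.npz",**c);cv2.imwrite("pics/w1.png",c["image"][:,:,::-1])
```

```text
tool yaw y 70.35 z [-4.e-04  2.e-04 -1.e+00] d [-0.0065 -0.0054  0.0585]
turn -0.003
```

View pics/w1.png

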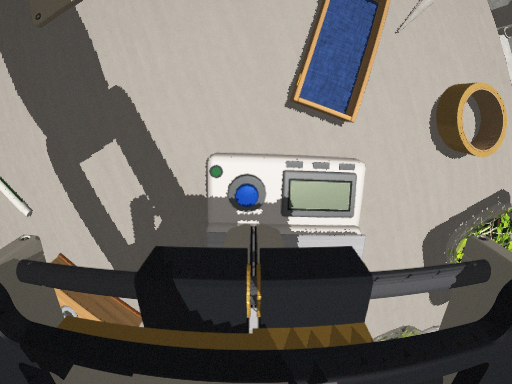

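The wrist view shows the blue key at about (247,195). The console is square to the jaws and the hanging fingertip is at about (253,228).

Run:
```python
from h import *
from plant import robot, optics, read_state
W,T,S=load("wrist",1),load("top"),load("side")
i=W['image'];hsv=cv2.cvtColor(i,cv2.COLOR_RGB2HSV)
m=cv2.inRange(hsv,(105,120,30),(130,255,255))[165:225,215:275]
k,l,st,c=cv2.connectedComponentsWithStats(m);j=1+st[1:,4].argmax();p=c[j]+[215,165];print(p,st[j])
# key top centre vs. side: disc is 24mm; plane at 59mm
r=ray(W,p);print(plane(r,.059),tri(r,ray(T,(220.2,198.8))),tri(r,ray(S,(230.9,176))),plane(ray(T,(220.2,198.8)),.059),plane(ray(S,(230.9,176)),.057))
s=read_state();to(s,[*plane(r,.059)[:2],.08],70.5,.022)
```

```text
[246.25592417 195.18720379] [ 20  19  23  23 422]
[0.41868378 0.09397592 0.059     ] (array([0.41907456, 0.09419665, 0.05876269]), np.float64(0.0008204249869774836)) (array([0.41899719, 0.09358324, 0.05544865]), np.float64(0.0011233154609632786)) [0.41937274 0.09443812 0.059     ] [0.41803934 0.09140674 0.057     ]
tool yaw y 70.4 z [-3.e-04  2.e-04 -1.e+00] d [-0.0067 -0.0068  0.0985]
turn -0.002
```

To row units: 0.04 m is 0.8, 0.03 m is 0.6.

Request:
advance --rows '[{"finger_gap": 0, "d": [-0.134, -0.136, 0.4]}, {"finger_gap": 0, "d": [0, 0, 0.8]}, {"finger_gap": 0, "d": [0, 0, 0.6]}, {"finger_gap": 0, "d": [0, 0, 0.4]}, {"finger_gap": 0, "d": [0, 0, 0.12]}, {"finger_gap": 0}, {"finger_gap": 0}]'

```text
t: 2.4
tool_pos: [0.4197, 0.0939, 0.0859]
orientation: [0.532, 3.095, 0.001]
force: [-0.2, 0.3, 0.2]
opening: 0.0001
gripper_force: 0.0
```

Run:
```python
from h import *
from plant import robot, optics, read_state
s=read_state();to(s,[.4188,.094,.059],70.5,.022);print(s['force'])
```

```text
tool yaw y 70.5 z [ 1.6e-03  2.0e-04 -1.0e+00] d [ 0.0009 -0.0003  0.0049]
turn 0.0
[-0.22854361  0.27041528  0.22282482]
```

Tip 5 mm above the key. I go down in small steps and check the force.

To row units: 0.004 m is 0.08, 0.001 m is 0.02.

Request:
advance --rows '[{"finger_gap": 0, "d": [0, 0, 0.08]}, {"finger_gap": 0, "d": [0, 0, 0.02]}, {"finger_gap": 0, "d": [0, 0, 0.02]}, {"finger_gap": 0, "d": [0, 0, 0.02]}, {"finger_gap": 0, "d": [0, 0, 0.02]}, {"finger_gap": 0}, {"finger_gap": 0}]'

```text
t: 3.1
tool_pos: [0.4197, 0.0935, 0.0772]
orientation: [0.533, 3.095, 0.001]
force: [3.2, 1.5, 4.9]
opening: 0.0006
gripper_force: 2.1
```

To row units: 0.001 m is 0.02, 0.0005 m is 0.01.

Request:
advance --rows '[{"finger_gap": 0, "d": [0, 0, 0.02]}, {"finger_gap": 0, "d": [0, 0, 0.01]}, {"finger_gap": 0}]'

```text
t: 3.4
tool_pos: [0.4197, 0.0935, 0.0761]
orientation: [0.532, 3.095, 0.001]
force: [1.3, 1.2, 11.3]
opening: 0.0006
gripper_force: 5.8
```

Request:
advance --rows '[{"finger_gap": 0, "d": [0, 0, 0.01]}, {"finger_gap": 0}]'

```text
t: 3.6
tool_pos: [0.4197, 0.0935, 0.0761]
orientation: [0.533, 3.095, 0.001]
force: [-1.9, 0.6, 16.6]
opening: 0.0006
gripper_force: 8.1
```

The key is on its hard stop: z no longer changes and the force is 16.6 N. I release it and rise.

Request:
advance --rows '[{"finger_gap": 0, "d": [0, 0, -0.08]}, {"finger_gap": 0, "d": [0, 0, -0.2]}, {"finger_gap": 0, "d": [0, 0, -0.6]}, {"finger_gap": 0, "d": [0, 0, -0.8]}, {"finger_gap": 0, "d": [0, 0, -0.8]}, {"finger_gap": 0}]'

```text
t: 4.2
tool_pos: [0.4212, 0.0935, 0.2043]
orientation: [0.532, 3.089, 0.003]
force: [1.0, -0.1, 0.2]
opening: 0.0006
gripper_force: 0.0
```

Run:
```python
from h import *
from plant import robot, optics, read_state
s=read_state();to(s,[.546-.06,-.176-.02,.2],122.5,0)
```

```text
tool yaw y 70.47 z [ 7.1e-03  4.0e-04 -1.0e+00] d [-0.1579 -0.2512  0.0046]
turn -0.908
```

Run:
```python
from h import *
from plant import robot, optics, read_state
to(read_state(),[.591,-.148,.2],122.5,0)
```

```text
tool yaw y 70.47 z [ 7.1e-03  4.0e-04 -1.0e+00] d [-0.2408 -0.1709  0.0054]
turn -0.908
```

To row units: -0.03 m is -0.6, -0.0213 m is -0.426, -0.15 rad / 4 = -0.0375.

Request:
advance --rows '[{"finger_gap": 0.05, "d": [-0.6, -0.426, 0]}, {"finger_gap": 0.05, "d": [-0.6, -0.426, 0]}, {"finger_gap": 0.05, "d": [-0.6, -0.426, 0]}, {"finger_gap": 0.05, "d": [-0.6, -0.426, 0]}, {"finger_gap": 0.05, "d": [-0.6, -0.426, 0]}, {"finger_gap": 0.05, "d": [-0.6, -0.426, 0]}, {"finger_gap": 0.05, "d": [-0.6, -0.426, 0]}, {"finger_gap": 0.05, "d": [-0.6, -0.426, 0]}, {"finger_gap": 0.05, "spin": -0.0375}, {"finger_gap": 0.05, "spin": -0.0375}, {"finger_gap": 0.05, "spin": -0.0375}, {"finger_gap": 0.05, "spin": -0.0375}, {"finger_gap": 0.05, "spin": -0.0375}, {"finger_gap": 0.05, "spin": -0.0375}, {"finger_gap": 0.05, "spin": -0.002}, {"finger_gap": 0.05}, {"finger_gap": 0.05}]'

```text
t: 5.9
tool_pos: [0.5878, -0.1473, 0.1981]
orientation: [0.873, -3.017, -0.001]
force: [-0.7, 0.5, 0.4]
opening: 0.0499
gripper_force: 0.0
```

Run:
```python
from h import *
from plant import robot, optics, read_state
to(read_state(),[.591,-.148,.2],122.5,0)
c=optics.read_camera("wrist");np.savez("wrist0.npz",**c);cv2.imwrite("pics/w2.png",c["image"][:,:,::-1])
```

```text
tool yaw y 122.29 z [-1.2e-03  3.0e-04 -1.0e+00] d [-0.0024 -0.0023 -0.0019]
turn -0.004
```

View pics/w2.png

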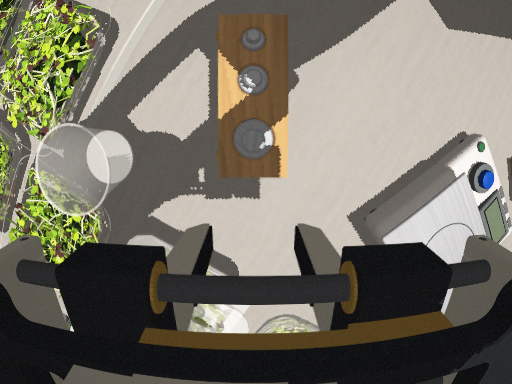

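The wrist view shows the block upright in the frame and square to the jaws. The 500 g weight is at about (254,138). I take a second view from a place 30 mm on, and zoom both.

To row units: 0.02 m is 0.4, 0.015 m is 0.3.

Request:
advance --rows '[{"finger_gap": 0.05, "d": [0.3, 0, 0.2]}, {"finger_gap": 0.05, "d": [0.3, 0, 0.4]}, {"finger_gap": 0.05}, {"finger_gap": 0.05}]'

```text
t: 6.35
tool_pos: [0.5627, -0.1634, 0.1686]
orientation: [0.876, -3.016, -0.001]
force: [-0.1, 0.2, 0.0]
opening: 0.0503
gripper_force: 0.0
```

Run:
```python
from h import *
from plant import robot, optics, read_state
c=optics.read_camera("wrist");np.savez("wristb0.npz",**c)
a=np.load("wrist0.npz")["image"];b=c["image"]
z=lambda i,x,y:cv2.resize(i[y:y+60,x:x+40],(400,600),interpolation=cv2.INTER_CUBIC)
f=lambda i,x,y:cv2.resize(i[y:y+60,x:x+60],(400,400),interpolation=cv2.INTER_CUBIC)
o=np.hstack([f(a,224,108),f(b,224,140)]);o=cv2.convertScaleAbs(o,alpha=1.6)
cv2.imwrite("pics/w3.png",o[:,:,::-1])
```

```text
(no output)
```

View pics/w3.png

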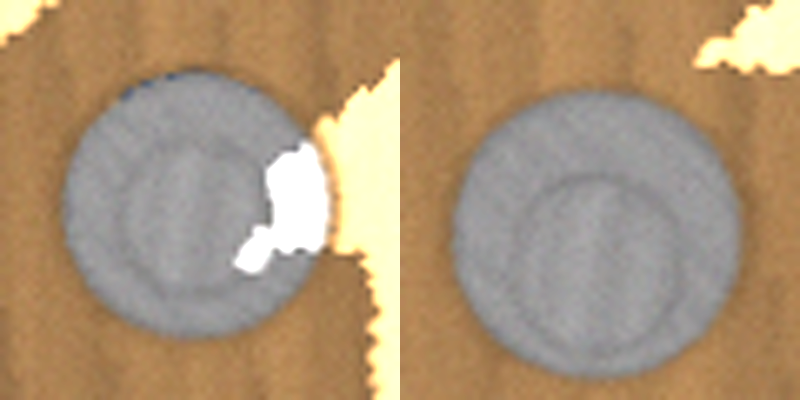

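The left crop shows the knob top at about (196,217) and the body at (195,205). In the right crop they are at (198,263) and (197,234).

Run:
```python
from h import *
from plant import robot, optics, read_state
A,B,T,S=load("wrist",1),load("wristb",1),load("top"),load("side")
f=lambda x,y,oy:((x+.5)*.15-.5+224,(y+.5)*.15-.5+oy)
ka,kb=ray(A,f(196,217,108)),ray(B,f(198,263,140));ba,bb=ray(A,f(195,205,108)),ray(B,f(197,234,140))
print('knob',tri(ka,kb),plane(ka,.08),plane(kb,.08));print('body',tri(ba,bb),plane(ba,.06),plane(bb,.06))
kt=ray(T,((166.5)/5-.5+278,75.5/5-.5+143));ks=ray(S,(228.5/5-.5+250,57.5/5-.5+207))
print(tri(ka,kt),tri(kb,ks))
# ring from top/side at .069
print(plane(ray(T,(219.6,162.4)),.069),plane(ray(S,(261.8,167)),.069))
p=(plane(kb,.08)+plane(bb,.06))[:2]/2
to(read_state(),[*p,.1],122.5,.022)
```

```text
knob (array([ 0.54630685, -0.17384894,  0.07128576]), np.float64(2.6422642716010677e-05)) [ 0.54570189 -0.17425445  0.08      ] [ 0.54470391 -0.1748696   0.08      ]
body (array([ 0.54604059, -0.17415967,  0.05511603]), np.float64(5.294524261843521e-05)) [ 0.54573575 -0.17438494  0.06      ] [ 0.54519344 -0.17467354  0.06      ]
(array([ 0.54502095, -0.17467083,  0.09290869]), np.float64(0.0005608851540120449)) (array([ 0.54508174, -0.1742568 ,  0.07571241]), np.float64(0.0008325305406789252))
[0.52904549 0.09892441 0.069     ] [0.5261726  0.09535673 0.069     ]
tool yaw y 122.44 z [ 8.e-04 -0.e+00 -1.e+00] d [0.0218 0.0004 0.0474]
turn -0.001
```

To row units: 0.03 m is 0.6, 0.02 m is 0.4.

Request:
advance --rows '[{"finger_gap": 0.05, "d": [0.22, 0.008, 0]}, {"finger_gap": 0.05, "d": [0.216, 0, 0.4]}, {"finger_gap": 0.05, "d": [0, 0, 0.6]}, {"finger_gap": 0.05, "d": [0, 0, 0.4]}, {"finger_gap": 0.05, "d": [0, 0, 0.16]}, {"finger_gap": 0.05}, {"finger_gap": 0.05}]' --grip_force 15

```text
t: 7.1
tool_pos: [0.5451, -0.1752, 0.0921]
orientation: [-0.879, 3.015, -0.002]
force: [0.0, -0.7, 0.2]
opening: 0.05
gripper_force: 0.0
```

Run:
```python
from h import *
from plant import robot, optics, read_state
to(read_state(),[.545,-.1747,.0625],122.5,.022)
c=optics.read_camera("wrist");np.savez("wristc0.npz",**c)
cv2.imwrite("pics/w4.png",cv2.convertScaleAbs(c["image"][100:300,150:360,::-1],alpha=1.4))
```

```text
tool yaw y 122.5 z [ 1.7e-03 -7.0e-04 -1.0e+00] d [-0.0002  0.0005  0.0076]
turn 0.0
```

View pics/w4.png

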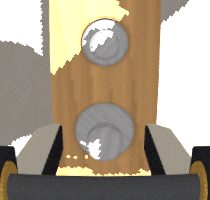

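The crop shows the knob at x≈104, centred between the fingertips at 62 and 146. I lower and close on it.

To row units: 0.005 m is 0.1, 0.0025 m is 0.05.

Request:
advance --rows '[{"finger_gap": 0.05, "d": [0, 0.006, 0.1]}, {"finger_gap": 0.05, "d": [0, 0, 0.05]}, {"finger_gap": 0.05}, {"finger_gap": 0.03}, {"finger_gap": 0.03}, {"finger_gap": 0.015}, {"finger_gap": 0.015}, {"finger_gap": 0.015}, {"finger_gap": 0.015}]' --grip_force 15

```text
t: 8.05
tool_pos: [0.5443, -0.1748, 0.0832]
orientation: [-0.879, 3.016, -0.0]
force: [0.6, -1.1, -0.1]
opening: 0.0213
gripper_force: 15.0
```

To row units: -0.005 m is -0.1, -0.003 m is -0.06.

Request:
advance --rows '[{"finger_gap": 0.01}, {"finger_gap": 0.01}, {"finger_gap": 0.01, "d": [0, 0, -0.06]}, {"finger_gap": 0.01, "d": [0, 0, -0.1]}, {"finger_gap": 0.01, "d": [0, 0, -0.1]}, {"finger_gap": 0.01}]' --grip_force 35

```text
t: 8.65
tool_pos: [0.5444, -0.1746, 0.097]
orientation: [-0.879, 3.016, -0.0]
force: [0.0, -0.0, -4.2]
opening: 0.0207
gripper_force: 35.0
```

Request:
advance --rows '[{"finger_gap": 0.01, "d": [0, 0, -0.2]}, {"finger_gap": 0.01, "d": [0, 0, -0.2]}, {"finger_gap": 0.01, "d": [0, 0, -0.2]}, {"finger_gap": 0.01, "d": [0, 0, -0.2]}, {"finger_gap": 0.01, "d": [0, 0, -0.2]}, {"finger_gap": 0.01, "d": [0, 0, -0.4]}, {"finger_gap": 0.01, "d": [0, 0, -0.6]}, {"finger_gap": 0.01, "d": [0, 0, -0.6]}, {"finger_gap": 0.01}, {"finger_gap": 0.01}]'

```text
t: 9.65
tool_pos: [0.5445, -0.1748, 0.2265]
orientation: [-0.879, 3.015, -0.002]
force: [-0.3, 0.2, -5.2]
opening: 0.0205
gripper_force: 35.0
```

Run:
```python
from h import *
from plant import robot, optics, read_state
s=read_state();print(s['force'],s['wrist_torque']);to(s,[.5275,.097,.2],None,0)
T,S=optics.read_camera("top"),optics.read_camera("side")
f=lambda i,x,y:cv2.resize(i[y:y+80,x:x+80],(400,400),interpolation=cv2.INTER_CUBIC)
cv2.imwrite("pics/c5.png",np.hstack([f(T["image"],276,130),f(S["image"],250,160)])[:,:,::-1])
```

```text
[-0.31802591  0.16872742 -5.23882962] [0.0602518  0.06509222 0.01540707]
tool yaw y 122.5 z [ 1.5e-03 -6.0e-04 -1.0e+00] d [-0.1317  0.2384  0.0263]
```

View pics/c5.png

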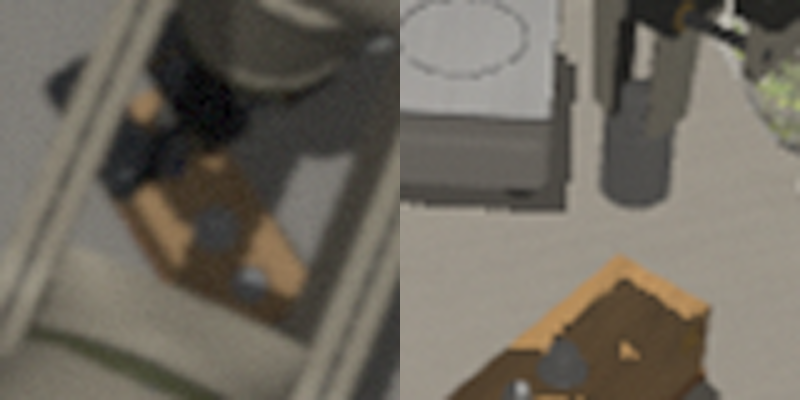

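The weight is held upright by its knob at 5.2 N, clear of the block, and both small weights stay in their pockets. I carry it over to the pan.

To row units: 0.025 m is 0.5, 0.022 m is 0.44.

Request:
advance --rows '[{"finger_gap": 0.01, "d": [-0.12, 0.24, 0]}, {"finger_gap": 0.01, "d": [-0.24, 0.44, 0]}, {"finger_gap": 0.01, "d": [-0.28, 0.5, 0]}, {"finger_gap": 0.01, "d": [-0.28, 0.5, 0]}, {"finger_gap": 0.01, "d": [-0.28, 0.5, 0]}, {"finger_gap": 0.01, "d": [-0.28, 0.5, 0]}, {"finger_gap": 0.01, "d": [-0.28, 0.5, 0]}, {"finger_gap": 0.01, "d": [-0.28, 0.5, 0]}, {"finger_gap": 0.01, "d": [-0.28, 0.5, 0]}, {"finger_gap": 0.01, "d": [-0.2, 0.36, 0]}, {"finger_gap": 0.01, "d": [-0.12, 0.24, 0]}, {"finger_gap": 0.01}, {"finger_gap": 0.01}, {"finger_gap": 0.01}]'

```text
t: 11.15
tool_pos: [0.527, 0.0971, 0.2258]
orientation: [0.878, -3.016, 0.0]
force: [-0.3, 0.1, -5.2]
opening: 0.0203
gripper_force: 35.0
```

Run:
```python
from h import *
from plant import robot, optics, read_state
to(read_state(),[.5275,.098,.150])
```

```text
tool yaw y 122.45 z [-5.e-04 -5.e-04 -1.e+00] d [-0.001   0.0005  0.0758]
```

To row units: 0.025 m is 0.5, 0.02 m is 0.4.

Request:
advance --rows '[{"finger_gap": 0.01, "d": [0, 0, 0.4]}, {"finger_gap": 0.01, "d": [0, 0, 0.5]}, {"finger_gap": 0.01, "d": [0, 0, 0.4]}, {"finger_gap": 0.01, "d": [0, 0, 0.2]}, {"finger_gap": 0.01}, {"finger_gap": 0.01}, {"finger_gap": 0.01}]'

```text
t: 11.85
tool_pos: [0.5281, 0.0978, 0.1527]
orientation: [-0.878, 3.014, -0.001]
force: [-0.0, -1.1, -3.9]
opening: 0.0207
gripper_force: 35.0
```

Run:
```python
from h import *
from plant import robot, optics, read_state
to(read_state(),[.5275,.098,.1402])
c=optics.read_camera("side")
cv2.imwrite("pics/s6.png",cv2.resize(c["image"][100:220,190:330,::-1],(700,600),interpolation=cv2.INTER_CUBIC))
```

```text
tool yaw y 122.48 z [ 2.5e-03  2.0e-04 -1.0e+00] d [0.0004 0.0006 0.0125]
```

View pics/s6.png

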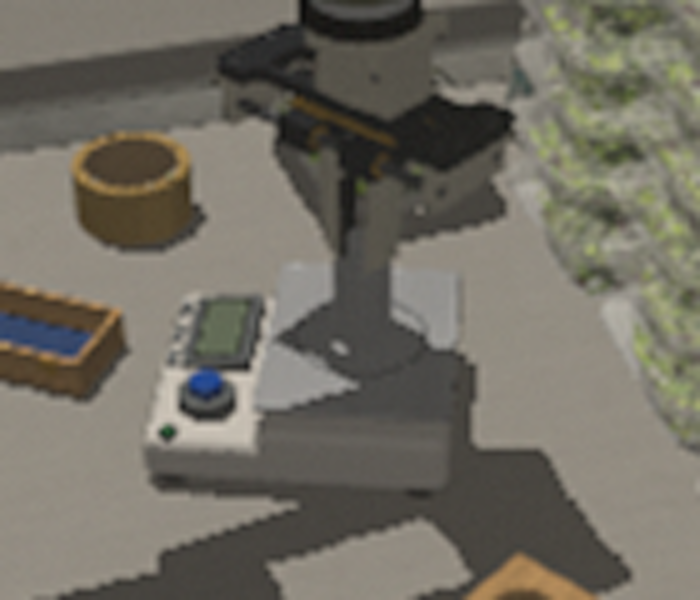

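The side view shows the weight just above the ring with the key sprung back up. I lower it slowly.

To row units: 0.004 m is 0.08, 0.003 m is 0.06.

Request:
advance --rows '[{"finger_gap": 0.01, "d": [0, 0.012, 0.08]}, {"finger_gap": 0.01, "d": [0, 0, 0.06]}, {"finger_gap": 0.01, "d": [0, 0, 0.04]}, {"finger_gap": 0.01, "d": [0, 0, 0.02]}, {"finger_gap": 0.01}, {"finger_gap": 0.01}]'

```text
t: 12.5
tool_pos: [0.5268, 0.0984, 0.1411]
orientation: [0.879, -3.016, 0.0]
force: [0.6, 0.6, -4.5]
opening: 0.0208
gripper_force: 35.0
```

Request:
advance --rows '[{"finger_gap": 0.01, "d": [0, 0, 0.02]}, {"finger_gap": 0.01, "d": [0, 0, 0.02]}, {"finger_gap": 0.01, "d": [0, 0, 0.02]}, {"finger_gap": 0.01}, {"finger_gap": 0.01}]'

```text
t: 13.0
tool_pos: [0.5271, 0.0984, 0.1386]
orientation: [-0.879, 3.015, -0.0]
force: [-0.3, -0.3, -0.5]
opening: 0.0209
gripper_force: 35.0
```

The pan now carries the weight (wrist force −0.5 N). I release gently and rise.

To row units: 0.0002 m is 0.004.

Request:
advance --rows '[{"finger_gap": 0.01, "d": [0, 0, 0.004]}, {"finger_gap": 0.01}, {"finger_gap": 0.01}]' --grip_force 4

```text
t: 13.3
tool_pos: [0.527, 0.0984, 0.1382]
orientation: [-0.879, 3.015, -0.0]
force: [0.7, -1.2, -0.9]
opening: 0.0213
gripper_force: 4.0
```

Request:
advance --rows '[{"finger_gap": 0.023}, {"finger_gap": 0.026}, {"finger_gap": 0.032}, {"finger_gap": 0.04}, {"finger_gap": 0.05}, {"finger_gap": 0.05}]'

```text
t: 13.9
tool_pos: [0.5267, 0.0984, 0.1379]
orientation: [0.879, -3.016, -0.0]
force: [0.0, 0.0, 1.7]
opening: 0.0485
gripper_force: 0.0
```

Request:
advance --rows '[{"finger_gap": 0.05, "d": [0, 0, -0.1]}, {"finger_gap": 0.05, "d": [0, 0, -0.3]}, {"finger_gap": 0.05, "d": [0, 0, -0.6]}, {"finger_gap": 0.05, "d": [0, 0, -0.8]}, {"finger_gap": 0.05, "d": [0, 0, -0.8]}, {"finger_gap": 0.05, "d": [0.8, 0, 0]}, {"finger_gap": 0.05, "d": [0.8, 0, 0]}, {"finger_gap": 0.05, "d": [0.8, 0, 0]}, {"finger_gap": 0.05}, {"finger_gap": 0.05}, {"finger_gap": 0.05}, {"finger_gap": 0.05}]'

```text
t: 15.1
tool_pos: [0.4263, 0.0343, 0.2683]
orientation: [-0.88, 3.015, 0.0]
force: [-0.1, -0.3, -0.3]
opening: 0.0499
gripper_force: 0.0
```

Run:
```python
from h import *
from plant import robot, optics, read_state
T,S=optics.read_camera("top"),optics.read_camera("side")
f=lambda i,x,y:cv2.resize(i[y:y+100,x:x+100],(400,400),interpolation=cv2.INTER_CUBIC)
cv2.imwrite("pics/c7.png",np.hstack([f(T["image"],170,120),f(S["image"],210,110)])[:,:,::-1])
```

```text
(no output)
```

View pics/c7.png

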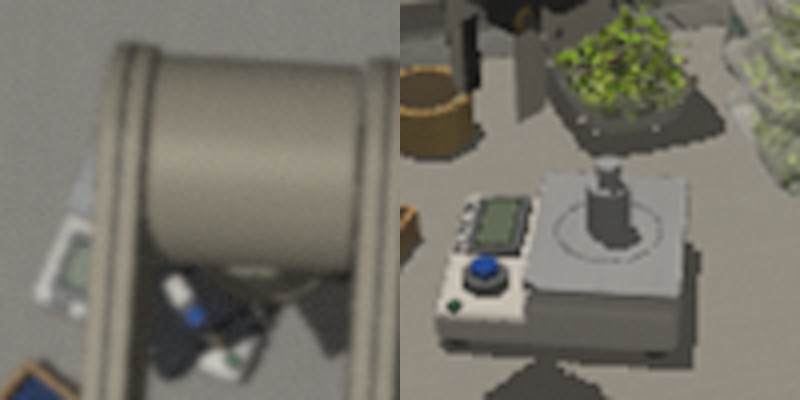

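The weight stands upright in the middle of the ring: its base is at about (612,233), and the ring centre at (609,232). The key is up and the robot is clear.

```bash
python3 -c "
from plant import robot, optics, read_state
print(robot.close_job())"
```

```text
the job is handed in; nothing more can be done
None
```

I pressed the zero key to its stop and released it with the pan empty, then set the 500 g weight upright in the middle of the ring, let go of it and handed the job in at about 15 s.

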